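# Index the stencil carriage to the next repeat and clamp it

### The arm

A 6-joint arm with a two-finger parallel gripper is mounted at the origin on the work surface. World frame = base frame: x ahead of the robot, y to its left, z up, the work surface at z = 0. Lengths are in mm, angles in degrees, forces in N, time in s.
With the tool pointing down it reaches from about 400 to 825 mm from the base axis. Payload 7 kg.
Tool frame: the origin (TCP) lies on the centre line of the jaws, within the pads' length; the fingertips stand 19 mm ahead of it and the grasp point (between the pads) is the TCP (tip_reach is the distance from the TCP to the fingertips, in mm); z points along the fingers, y is the line along which they close (so a half turn about z gives the same grasp; the last joint's range is limited). The gripper opens to 85 mm and grips with 20 to 120 N. Pads are 22 mm wide; open, the fingers measure 114 mm over their backs; the gripper's body (76 mm by 85 mm) begins 54 mm behind the grasp point. The pads swing forward as they close: fully open they stand 13 mm farther back than shut.
Start: joints at [90.762, 20.546, 0.682, 0, -70.136, -16.507], TCP at [183.174, 649.648, 250.302] pointing down, gripper open.
Joint ranges: [-176.03, 176.03], [-82.01, 121.73], [-58.28, 71.71], [-173.87, 95.51], [-174.79, -0.11], [-173.66, 173.66]. Speed limits (degrees/s): [136.94, 136.94, 172.46, 180, 180, 180].

### API

Orientations are given as [roll, pitch, yaw] about the fixed x, y, z axes, in that order (R = Rz(yaw) Ry(pitch) Rx(roll)).
In Python, from bench import observe, camera, calibration, hand_in, tip_reach gives the robot as it stands.
- The arm moves only by the shell command python3 -m pendant 'ROWS' [FORCE]. ROWS is JSON, a list that holds one entry, the list of rows, each a list of 7 numbers: the turn, a rotation vector about the tool's x, y, z in degrees, then the shift along the tool's x, y, z in mm, then the finger opening in mm, from 0 to 85.4. A call has 1 to 8 rows; each row shifts and turns the commanded pose from where the row before left it, along the tool's axes as they then stand; what a row does not reach is not made up. A row lasts 1/12 s, in which the tool goes at most 41.7 mm and 7.16 degrees, less where a joint would pass 70% of its speed; a pose out of reach is approached as far as the arm can. A call is refused whole if a number of a shift passes 41.7 or a number of a turn 7.16, either way. A call with a gripper value outside its range is refused whole. The fingers move at their own pace and stop on an object; FORCE is the grip in N (left out, the last holds). Time passes only in rows, so rows that do not move let the fingers close. It gives the time, the measured TCP pose, the force, the opening and the grip force at its end, in the units of the state.
- observe(): the state, without advancing time (a new reading comes with each control period).
- camera(name): name is "scene" or "top"; returns the picture (400x640x3 uint8, red, green, blue); there is no depth.
- calibration(name): a dict with "fx", "fy", "cx", "cy" (pixels), "view" (4x4, takes a point from world to camera coordinates). Camera axes: x right, y down, z forward; pixel columns grow to the right and rows downward; lengths in mm; the calibration is good to about 2 mm. A picture is of the moment at which its call begins. calibration takes no time and is no camera call.
- hand_in(): hands the job in; it is judged then, once.
The state is a dict: "time": time; "joint_pos": joint angles; "joint_vel": joint speeds; "joint_torque": joint torques, N m; "tool_pos": TCP position; "orientation": TCP orientation; "contact_force": force on the tool from outside, world axes, zero at the start; "wrist_torque": the same for the moment, N m; "gripper_width": opening from 0.0 (shut) to 1.0 (fully open); "gripper_force": force on a finger pad.
Only numpy, scipy, OpenCV 4.12 (cv2) and the standard library are available. Lean on these libraries where they do the work, as an engineer would, in place of code of your own. Each camera call takes 0.05 s, during which the arm holds its last target. There are 200 camera calls.

### The job

Push the stencil carriage along its rails towards the green hood until the spring pin clicks down into its notch, pressing firmly enough to get over the click but without ramming it hard against the rubber buffer just behind. Then turn the black clamp knob on the hood so that its white pointer stands at the red mark. Leave the iron weight, the dye pot and the flask where they stand.

Things in the scene. Friction and masses are not known exactly. Their poses are not given: they have to be found in the camera images.
- carriage: Aluminium block 96 mm (x) by 100 (y) by 44 high on two rails; it slides only along its own y axis, home is towards +y (under the hood). Origin at table height below the middle of the push face. A thin stencil frame, top 34 mm above the table, sticks out to x = 225 mm on its +x side. Home is 64 to 154 mm ahead of the start; the detent's setting is hidden and must be felt.
- push_face (a point): Centre of the carriage's orange push face (looks to -y): 96 mm wide, 14 to 58 mm above the table, this point at 36 mm. Below and behind it the base plate (top 12 mm above the table, ending 60 to 110 mm behind the face) carries rails at x = +-56 mm, top 24 mm. Felt push: 2 to 4 N sliding, 10 to 13 N just before the click, then a 10 mm snap ahead to a rubber buffer, 5 N per mm. Stay under 35 N.
- hood_edge (a point): Middle of the top edge at the mouth of the fixed green sheet-metal hood, 70 mm above the table; axes as the carriage's. From here the hood runs 190 mm along +y, 130 mm wide, with a 14 mm slot for the pin in its top. The carriage runs under it.
- pin (a joint): Height in m of the spring detent pin, whose red head (12 mm across) shows in the slot in the hood's top. About 0.004 while it rides on the carriage's tongue (head 4 mm proud of the hood), up to 0.008 on the hump just before the click, 0 when it has dropped into the notch (head flush with the hood): only then is the carriage home.
- clamp (a joint): Angle in rad of the black clamp knob: grows clockwise seen from above, range 0 to 1.8. At 0 the grip bar lies along the carriage's x axis with the white pointer towards the carriage's -x. The pointer stands at the red mark on the hood at 1.25. It starts between 0 and 0.5 and stays where it is left.
- clamp_grip (a point): Point on the clamp knob's upright axis, 92 mm above the table, in the middle of its grip bar. The bar is 44 mm long, 14 mm thick, and runs from 78 to 104 mm above the table, over a disc of 48 mm across whose top is 78 mm above the table. Its axes turn with the knob: x along the bar, the white pointer on the -x end.
- weight: Round dark iron weight, 72 mm across, 36 mm high, loose on the table on the robot's side of the rails; origin at the middle of its underside. Leave alone.
- dyepot: Small open copper dye pot, 68 mm across, 60 mm high, loose on the table on the robot's side of the rails; origin at the middle of its underside. Leave alone.
- flask: Red closed flask, 64 mm across, 110 mm high, loose on the table on the robot's side of the rails; origin at the middle of its underside. Leave alone.

How it is judged:
By the outcome, as a careful person would: the job done as asked, in the order asked, and still so for the second after the job is handed in, with the robot touching nothing.
It also fails if it takes over 56 s, if anything falls off the work surface, if the arm or the gripper's body presses on something with over 40 N, if the wrist force passes 120 N, or if a joint passes its speed limit or range.

## Working session

There is one attempt and no reset: what is moved stays moved. The work goes in short steps, Python scripts to look and compute and a shell command to move; the robot and the scene stay as the last step left them, time stands still between calls to the robot, and variables do not carry over. Pictures are saved under pics/ and viewed, at most 10 in all, crops included, and the job is handed in when it is done.

```bash
ls; mkdir -p pics
python3 - <<'E'
from bench import *
import cv2
for n in("scene","top"):
    cv2.imwrite(f"pics/{n}0.png",camera(n)[:,:,::-1])
    c=calibration(n);print(n,{k:(v if k!='view' else [list(map(lambda x:round(float(x),3),r)) for r in v]) for k,v in c.items()})
print(observe(),tip_reach)
E
```

```text
pics
scene {'fx': 369.3611824145762, 'fy': 369.3611824145762, 'cx': 324.11904105131265, 'cy': 200.8152643314216, 'view': [[0.234, 0.972, -0.018, -149.222], [0.602, -0.16, -0.783, -242.321], [-0.764, 0.172, -0.622, 1113.356], [0.0, 0.0, 0.0, 1.0]]}
top {'fx': 392.96095183808296, 'fy': 392.96095183808296, 'cx': 320.21534269962405, 'cy': 196.0682316747998, 'view': [[-0.016, -1.0, -0.019, 49.571], [-1.0, 0.016, -0.02, 481.347], [0.02, 0.019, -1.0, 831.547], [0.0, 0.0, 0.0, 1.0]]}
{'time': 0.1, 'joint_pos': array([ 9.07617722e+01,  2.05860193e+01,  6.36863269e-01, -1.89748000e-02,
       -7.01362808e+01, -1.65079978e+01]), 'joint_vel': array([ 0.14410731,  0.01027887,  0.0664058 , -0.00866893, -0.03010853,
       -0.01316589]), 'joint_torque': array([-1.74127228e-03, -5.84768486e+01,  2.94108582e+01,  6.95455045e+00,
       -3.18295657e-03,  3.76873572e-06]), 'tool_pos': array([183.07395883, 649.25393077, 249.45186176]), 'orientation': array([ 1.79913016e+02, -7.17605987e-03, -1.57526808e+01]), 'contact_force': array([-0.52278415,  0.36313309, -0.62986691]), 'wrist_torque': array([ 0.01381744,  0.00890201, -0.0199587 ]), 'gripper_force': 0.0, 'gripper_width': 1.0019309414089208} 19.0
```

View pics/scene0.png

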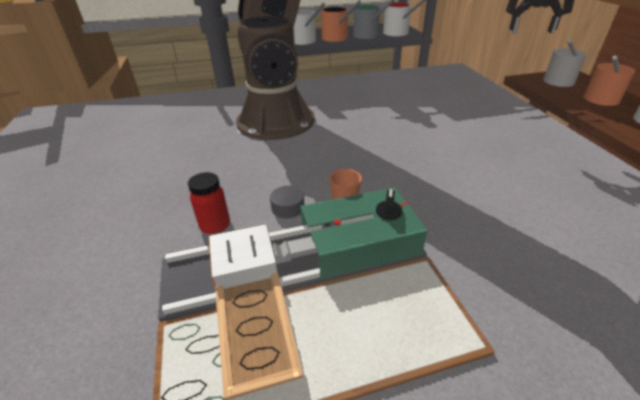

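View pics/top0.png

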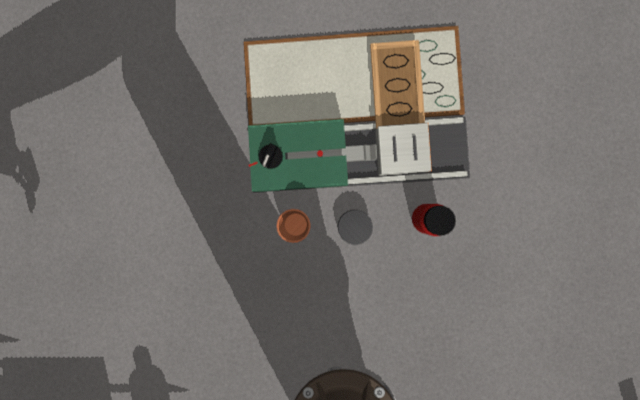

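The top view shows the carriage at about (404,149), its push face near column 431, hood 248–347, knob at about (270,156), pin at (320,153). The obstacles are on the near side: flask (437,220), weight (354,226), pot (293,226). I'll zoom in.

Run:
```python
import cv2
t=cv2.imread("pics/top0.png")[100:250,235:485]
cv2.imwrite("pics/topc.png",cv2.resize(t,None,fx=3.2,fy=3.2,interpolation=cv2.INTER_CUBIC))
t=cv2.imread("pics/scene0.png")[165:315,150:440]
cv2.imwrite("pics/scenec.png",cv2.resize(t,None,fx=2.75,fy=2.75,interpolation=cv2.INTER_CUBIC))
```

```text
(no output)
```

View pics/topc.png

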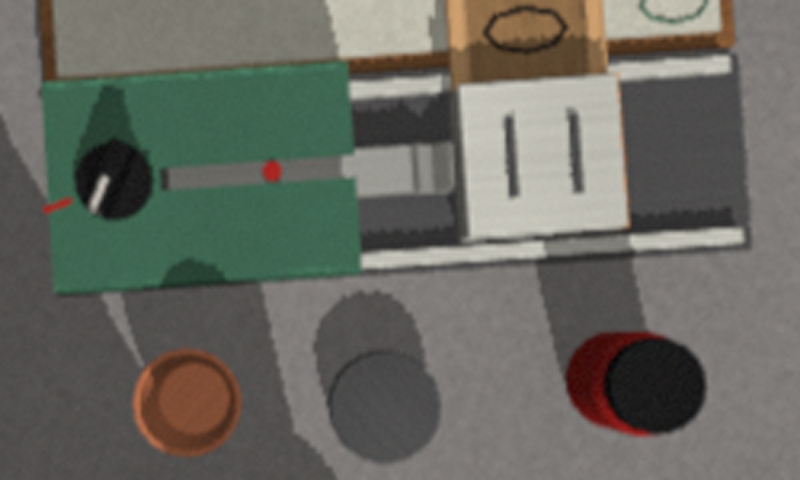

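View pics/scenec.png

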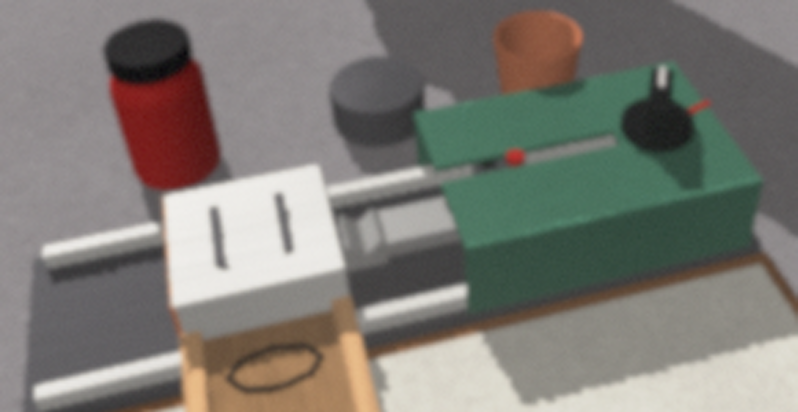

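The crops show the push-face top edge running (618,73)–(630,228) in the top crop and (170,308)–(165,197) in the scene crop. The knob disc is at (114,180) and (657,124). The pointer is about 25° from the carriage's -x, and the red mark is at (58,206). Next I'll triangulate these points.

```bash
cat > h.py <<'E'
import numpy as np, cv2
from bench import calibration
def P(n):
    c=calibration(n);K=np.array([[c['fx'],0,c['cx']],[0,c['fy'],c['cy']],[0,0,1]]);return K,np.array(c['view'])
def tri(t,s):
    (K1,V1),(K2,V2)=P("top"),P("scene")
    X=cv2.triangulatePoints(K1@V1[:3],K2@V2[:3],np.float64(t),np.float64(s)).ravel();return X[:3]/X[3]
def onz(n,p,z):
    K,V=P(n);R,t=V[:3,:3],V[:3,3];d=R.T@np.linalg.inv(K)@[p[0],p[1],1];o=-R.T@t;return o+d*(z-o[2])/d[2]
def proj(n,X):
    K,V=P(n);c=K@(V@[*X,1])[:3];return c[:2]/c[2]
tc=lambda u,v:(235+(u+.5)/3.2-.5,100+(v+.5)/3.2-.5)
sc=lambda u,v:(150+(u+.5)/2.75-.5,165+(v+.5)/2.75-.5)
E
python3 - <<'E'
from h import *
np.set_printoptions(precision=1,suppress=True)
for n,t,s,z in [("push+x",(618,73),(170,308),58),("push-x",(630,228),(165,197),58),("front+x",(455,83),(345,268),58),("front-x",(465,240),(320,167),58),
 ("hood+x",(349,62),(470,247),70),("hood-x",(360,272),(417,113),70),("disc",(114,180),(657,124),78),("pin",(272,171),(515,157),74),("mark",(58,206),(700,107),70)]:
    print(n,tri(tc(*t),sc(*s)),onz("top",tc(*t),z),onz("scene",sc(*s),z))
for n,t,z in [("ptr in",(103,178),104),("ptr out",(95,210),104),("flask",(656,385),110),("wt",(385,406),36),("pot",(187,402),60),("plate-y end +x",(737,55),24),("plate end -x",(747,247),12),("hood far+x",(42,82),70),("hood far-x",(57,293),70),("rail end +x",(730,66),24),("rail end -x",(745,236),24)]:
    print(n,onz("top",tc(*t),z))
E
```

```text
push+x [ 624.5 -175.7   56.6] [ 624.2 -175.8   58. ] [ 626.  -174.8   58. ]
push-x [ 527.8 -180.5   54. ] [ 527.4 -181.2   58. ] [ 533.1 -177.8   58. ]
front+x [620.1 -75.   57. ] [619.9 -74.5  58. ] [620.9 -75.6  58. ]
front-x [522.2 -79.7  51.3] [521.7 -78.8  58. ] [529.9 -79.7  58. ]
hood+x [632.5  -6.   68.9] [631.8  -8.1  70. ] [634.   -3.7  70. ]
hood-x [502.7 -11.5  67.4] [502.3 -12.6  70. ] [506.2 -10.4  70. ]
disc [561.4 138.   73.2] [560.6 136.8  78. ] [566.7 136.1  78. ]
pin [565.5  40.9  70. ] [564.9  40.3  74. ] [569.9  40.4  74. ]
mark [546.7 174.2  68.4] [546.2 172.8  70. ] [548.6 174.5  70. ]
ptr in [558.7 139.5 104. ]
ptr out [539.9 144.5 104. ]
flask [ 432.1 -180.4  110. ]
wt [418.  -28.8  36. ]
pot [423.7  95.7  60. ]
plate-y end +x [ 641.3 -261.6   24. ]
plate end -x [ 517.3 -269.4   12. ]
hood far+x [623.2 181.8  70. ]
hood far-x [492.5 174.1  70. ]
rail end +x [ 634.2 -256.9   24. ]
rail end -x [ 523.7 -264.    24. ]
```

```bash
python3 -m pendant '[[[0,0,0,25.6,30.4,0,0],[0,0,0,25.6,30.4,0,0],[0,0,0,25.6,30.4,0,0],[0,0,0,25.6,30.4,0,0],[0,0,0,25.6,30.4,0,0],[0,0,0,25.6,30.4,0,0],[0,0,0,25.6,30.4,0,0],[0,0,0,25.6,30.4,0,0]]]' 60
python3 -m pendant '[[[0,0,0,25.6,30.4,0,0],[0,0,0,25.6,30.4,0,0],[0,0,0,25.6,30.4,0,0],[0,0,0,25.6,30.4,0,0],[0,0,0,25.6,30.4,0,0],[0,0,0,25.6,30.4,0,0],[0,0,0,25.6,30.4,0,0],[0,0,0,25.6,30.4,0,0]]]'
python3 -m pendant '[[[0,0,0,25.6,30.4,0,0],[0,0,0,25.6,30.4,0,0],[0,0,0,25.6,30.4,0,0],[0,0,0,25.6,30.4,0,0],[0,0,0,25.6,30.4,0,0],[0,0,0,25.6,30.4,0,0],[0,0,0,25.6,30.4,0,0],[0,0,0,25.6,30.4,0,0]]]'
python3 -c "
from bench import observe as o
print(o()['joint_pos'])"
```

```text
time: 0.77
tool_pos: [314.5, 357.9, 250.1]
orientation: [180.0, 0.0, -15.7]
contact_force: [0.2, -0.0, -0.0]
gripper_width: -0.0
gripper_force: 0.0
time: 1.43
tool_pos: [445.5, 68.4, 250.5]
orientation: [-180.0, -0.0, -15.7]
contact_force: [0.7, 0.7, -0.0]
gripper_width: -0.0
gripper_force: 0.0
time: 2.1
tool_pos: [576.8, -221.4, 249.8]
orientation: [-180.0, 0.0, -15.8]
contact_force: [1.3, 0.9, 0.2]
gripper_width: 0.003
gripper_force: 0.0
[-2.91622471e+00  1.52504096e+01 -6.93180739e+00 -1.27735950e-02
 -6.78542890e+01  7.71643462e+01]
```

```bash
python3 -m pendant '[[[0,0,7.15,0,0,20,0],[0,0,7.15,0,0,20,0],[0,0,7.15,0,0,20,0],[0,0,7.15,0,0,20,0],[0,0,7.15,0,0,20,0],[0,0,7.15,0,0,20,0],[0,0,7.15,0,0,20,0],[0,0,7.15,0,0,20,0]]]'
python3 -m pendant '[[[0,0,7.15,0,0,13,0],[0,0,7.15,0,0,13,0],[0,0,0,0,0,20,0],[0,0,0,0,0,0,0]]]'
```

```text
time: 2.77
tool_pos: [576.2, -219.3, 89.1]
orientation: [180.0, 0.0, -73.3]
contact_force: [-0.6, 0.2, -0.3]
gripper_width: -0.001
gripper_force: 0.0
time: 3.1
tool_pos: [574.0, -218.9, 40.5]
orientation: [179.7, 0.1, -87.3]
contact_force: [-1.4, -0.1, -0.7]
gripper_width: 0.001
gripper_force: 0.0
```

```bash
python3 -m pendant '[[[0,0,0,-8,0,0,0],[0,0,0,-8,0,0,0],[0,0,0,-6,0,0,0],[0,0,0,-4,0,0,0],[0,0,0,-4,0,0,0],[0,0,0,-4,0,0,0]]]'
python3 -m pendant '[[[0,0,0,-4,0,0,0],[0,0,0,-4,0,0,0],[0,0,0,-4,0,0,0]]]'
python3 -m pendant '[[[0,0,0,-4,0,0,0],[0,0,0,-4,0,0,0],[0,0,0,-4,0,0,0]]]'
```

```text
time: 3.6
tool_pos: [575.5, -185.1, 45.4]
orientation: [-179.9, -0.0, -87.2]
contact_force: [0.3, -3.3, 3.3]
gripper_width: -0.002
gripper_force: 1.7
time: 3.85
tool_pos: [574.7, -173.3, 44.7]
orientation: [-179.9, -0.0, -87.2]
contact_force: [0.6, -3.2, 3.3]
gripper_width: 0.001
gripper_force: 1.8
time: 4.1
tool_pos: [573.9, -161.1, 44.4]
orientation: [-180.0, -0.0, -87.2]
contact_force: [0.6, -3.7, 1.7]
gripper_width: 0.002
gripper_force: 1.8
```

```bash
python3 -m pendant '[[[0,0,0,-4,0,0,0],[0,0,0,-4,0,0,0],[0,0,0,-4,0,0,0],[0,0,0,-3,0,0,0],[0,0,0,-3,0,0,0]]]'
for i in 1 2 3; do python3 -m pendant '[[[0,0,0,-2,0,0,0],[0,0,0,-2,0,0,0]]]'|sed -n '1,2p;4p'; done
```

```text
time: 4.52
tool_pos: [572.9, -142.9, 44.3]
orientation: [-180.0, 0.0, -87.2]
contact_force: [1.6, -2.8, 2.0]
gripper_width: 0.003
gripper_force: 1.6
time: 4.68
tool_pos: [572.6, -139.0, 44.2]
contact_force: [1.1, -3.3, 2.1]
time: 4.85
tool_pos: [572.5, -135.2, 44.2]
contact_force: [1.7, -2.9, 0.7]
time: 5.02
tool_pos: [572.2, -131.3, 44.2]
contact_force: [1.6, -2.4, 1.6]
```

```bash
f(){ sed -n '2p;4p'; }
python3 -m pendant '[[[0,0,0,-2,0,0,0],[0,0,0,-2,0,0,0]]]'|f
python3 -m pendant '[[[0,0,0,-2,0,0,0],[0,0,0,-2,0,0,0]]]'|f
python3 -m pendant '[[[0,0,0,-2,0,0,0],[0,0,0,-2,0,0,0]]]'|f
```

```text
tool_pos: [572.0, -127.2, 44.2]
contact_force: [1.4, -2.6, 0.3]
tool_pos: [571.8, -123.2, 44.2]
contact_force: [1.7, -3.1, -0.6]
tool_pos: [571.6, -119.2, 44.2]
contact_force: [1.4, -2.3, -0.9]
```

```bash
f(){ sed -n '2p;4p'; }
python3 -m pendant '[[[0,0,0,-2,0,0,0],[0,0,0,-2,0,0,0]]]'|f
python3 -m pendant '[[[0,0,0,-2,0,0,0],[0,0,0,-2,0,0,0]]]'|f
python3 -m pendant '[[[0,0,0,-2,0,0,0],[0,0,0,-2,0,0,0]]]'|f
python3 -m pendant '[[[0,0,0,-2,0,0,0],[0,0,0,-2,0,0,0]]]'|f
```

```text
tool_pos: [571.4, -115.2, 44.2]
contact_force: [0.9, -2.4, -0.9]
tool_pos: [571.2, -111.2, 44.2]
contact_force: [2.2, -2.7, -1.1]
tool_pos: [571.0, -107.2, 44.2]
contact_force: [1.3, -3.2, -0.7]
tool_pos: [570.8, -103.2, 44.2]
contact_force: [0.5, -3.4, -0.5]
```

```bash
f(){ sed -n '2p;4p'; }
python3 -m pendant '[[[0,0,0,-2,0,0,0],[0,0,0,-2,0,0,0]]]'|f
python3 -m pendant '[[[0,0,0,-2,0,0,0],[0,0,0,-2,0,0,0]]]'|f
python3 -m pendant '[[[0,0,0,-2,0,0,0],[0,0,0,-2,0,0,0]]]'|f
python3 -m pendant '[[[0,0,0,-2,0,0,0],[0,0,0,-2,0,0,0]]]'|f
```

```text
tool_pos: [570.7, -99.9, 44.2]
contact_force: [2.4, -6.9, -1.9]
tool_pos: [570.4, -95.5, 44.2]
contact_force: [0.5, -2.3, -0.3]
tool_pos: [570.2, -91.0, 44.3]
contact_force: [-0.3, 0.9, -0.1]
tool_pos: [570.1, -87.0, 44.3]
contact_force: [-0.1, -0.6, 0.8]
```

Force rose and then dropped to zero, so it has probably clicked. I'll check the pin and carriage.

Run:
```python
from bench import *
import cv2
a=camera("scene")[:,:,::-1]; cv2.imwrite("pics/scene1.png",a)
b=camera("top")[:,:,::-1]; cv2.imwrite("pics/top1.png",b)
a=cv2.resize(a[150:330,150:440],(800,497),interpolation=cv2.INTER_CUBIC)
cv2.imwrite("pics/sc1.png",a)
```

```text
(no output)
```

View pics/sc1.png

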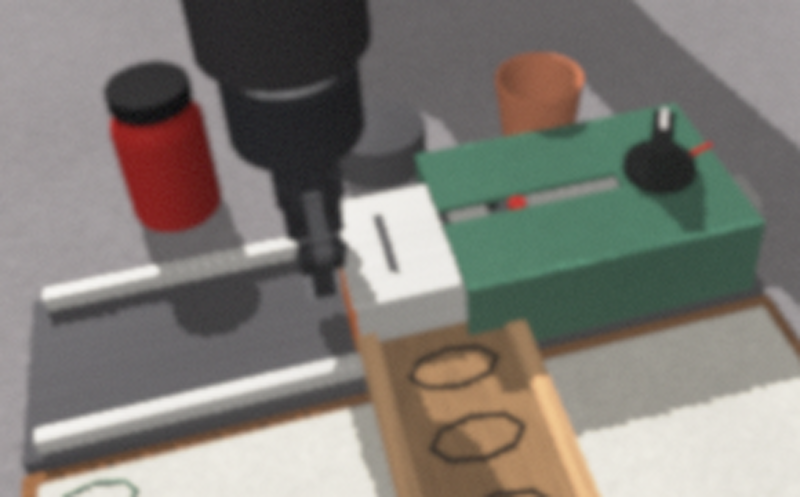

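The red pin head has moved from about (515,198) to (516,203) in equivalent crop pixels, so it sank about 2 px, and the finger is no longer touching the face. I'll confirm with numbers.

Run:
```python
from h import *
np.set_printoptions(precision=2,suppress=True)
X=np.array([564.7,40.4,74.])
print("scene pin shift for -4mm",proj("scene",X-[0,0,4])-proj("scene",X))
for n,(r0,r1,c0,c1) in (("scene",(215,230,325,350)),("top",(145,160,310,330))):
  for k in(0,1):
    i=cv2.imread(f"pics/{n}{k}.png").astype(float)[r0:r1,c0:c1]
    w=np.clip(i[...,2]-1.3*np.maximum(i[...,1],i[...,0])-10,0,None);y,x=np.mgrid[r0:r1,c0:c1]
    print(n,k,(w*x).sum()/w.sum(),(w*y).sum()/w.sum(),w.sum())
print(onz("scene",(150+358/2.76,150+337/2.76),58))
```

```text
scene pin shift for -4mm [-0.    1.72]
scene 0 336.8905879819082 221.65684902003014 1857.2
scene 1 336.7972670657235 222.78620230969224 1653.8999999999999
top 0 319.5999839383232 153.0081111468037 2490.4
top 1 nan nan 0.0
[643.2 -71.4  58. ]<stdin>:9: RuntimeWarning: invalid value encountered in scalar divide
```

```bash
python3 -m pendant '[[[0,0,0,15,0,0,0],[0,0,0,0,0,-32,0],[0,0,0,0,0,-32,0],[0,0,0,0,0,-32,0],[0,0,0,0,0,-32,0],[0,0,-7.15,0,0,0,45],[0,0,-7.15,0,0,0,45],[0,0,-7.15,0,0,0,45]]]'
python3 -m pendant '[[[0,0,-7.15,0,0,0,45],[0,0,-7.15,0,0,0,45],[0,0,-7.15,0,0,0,45],[0,0,-7.15,0,0,0,45],[0,0,-7.15,0,0,0,45],[0,0,-7.15,0,0,0,45],[0,0,-7.15,0,0,0,45],[0,0,0,0,0,0,45]]]'
python3 - <<'E'
from bench import *
import cv2,numpy as np
b=camera("top")[:,:,::-1]; cv2.imwrite("pics/top2.png",b)
a=camera("scene")[:,:,::-1]; cv2.imwrite("pics/scene2.png",a)
g=lambda i:cv2.resize(i,None,fx=3.2,fy=3.2,interpolation=cv2.INTER_CUBIC)
b=g(b[115:195,235:485]);a=g(a[165:265,190:440])
cv2.imwrite("pics/c2.png",np.vstack([b,a]))
E
```

```text
time: 7.62
tool_pos: [571.1, -102.3, 173.3]
orientation: [-179.9, -0.0, -65.5]
contact_force: [-0.9, -0.9, -1.1]
gripper_width: 0.419
gripper_force: 0.0
time: 8.28
tool_pos: [570.8, -102.4, 172.3]
orientation: [-180.0, 0.0, -15.4]
contact_force: [0.5, -0.2, 0.1]
gripper_width: 0.525
gripper_force: 0.0
```

View pics/c2.png

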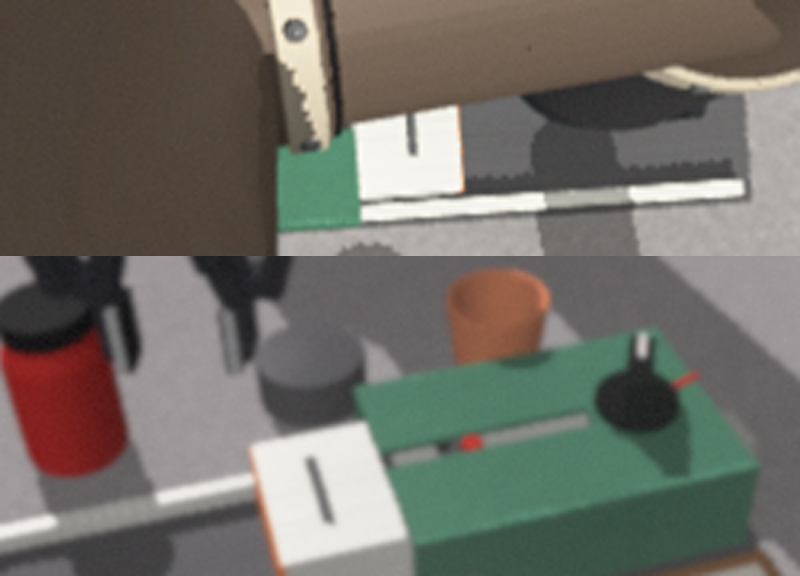

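```bash
python3 -m pendant '[[[0,0,0,-12.3,-38,0,45],[0,0,0,-12.3,-38,0,45],[0,0,0,-12.3,-38,0,45],[0,0,0,-12.3,-38,0,45],[0,0,0,-12.3,-38,0,45],[0,0,0,-12.3,-38,0,45],[0,0,0,0,0,0,45],[0,0,0,0,0,0,45]]]'
python3 -m pendant '[[[0,0,0,0,0,18,45],[0,0,0,0,0,18,45],[0,0,0,0,0,18,45],[0,0,0,0,0,17,45],[0,0,0,0,0,0,45],[0,0,0,0,0,0,45]]]'
python3 - <<'E'
from bench import *
import cv2
a=camera("scene")[:,:,::-1]; cv2.imwrite("pics/scene3.png",a)
cv2.imwrite("pics/c3.png",cv2.resize(a[130:280,290:450],None,fx=4,fy=4,interpolation=cv2.INTER_CUBIC))
E
```

```text
time: 9.05
tool_pos: [561.5, 139.2, 172.2]
orientation: [-180.0, 0.0, -15.8]
contact_force: [1.0, -0.9, -0.2]
gripper_width: 0.526
gripper_force: 0.0
time: 9.55
tool_pos: [561.4, 135.7, 100.8]
orientation: [179.9, 0.1, -15.9]
contact_force: [0.8, -0.1, 1.1]
gripper_width: 0.526
gripper_force: 0.0
```

View pics/c3.png

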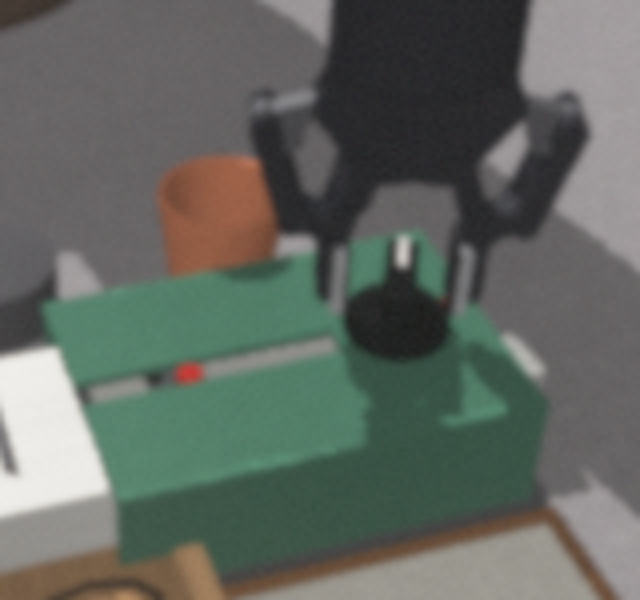

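The fingers straddle the bar at about (402,265) and are well centred: the pads are at columns 335 and 465. I'll close them gently so the knob can settle.

```bash
python3 -m pendant '[[[0,0,0,0,0,0,20],[0,0,0,0,0,0,20],[0,0,0,0,0,0,14],[0,0,0,0,0,0,8],[0,0,0,0,0,0,0],[0,0,0,0,0,0,0],[0,0,0,0,0,0,0],[0,0,0,0,0,0,0]]]' 40
```

```text
time: 10.27
tool_pos: [562.4, 137.2, 102.5]
orientation: [-179.9, -0.1, -15.7]
contact_force: [-1.3, -0.9, 6.1]
gripper_width: 0.152
gripper_force: 40.0
```

```bash
python3 -m pendant '[[[0,0,0,0,0,-2,0],[0,0,6,0,0,0,0],[0,0,6,0,0,0,0],[0,0,6,0,0,0,0],[0,0,6,0,0,0,0]]]'
python3 -m pendant '[[[0,0,6,0,0,0,0],[0,0,6,0,0,0,0],[0,0,6,0,0,0,0],[0,0,6,0,0,0,0],[0,0,5.1,0,0,0,0],[0,0,0,0,0,0,0],[0,0,0,0,0,0,0]]]'
```

```text
time: 10.68
tool_pos: [562.1, 136.9, 102.7]
orientation: [180.0, -0.0, -40.0]
contact_force: [4.6, -1.4, -8.5]
gripper_width: 0.151
gripper_force: 41.7
time: 11.27
tool_pos: [561.7, 136.6, 102.7]
orientation: [180.0, -0.0, -68.7]
contact_force: [4.2, -3.4, -7.8]
gripper_width: 0.151
gripper_force: 41.8
```

```bash
python3 -m pendant '[[[0,0,0,0,0,0,30],[0,0,0,0,0,0,45],[0,0,0,0,0,0,45],[0,0,0,0,0,0,45],[0,0,0,0,0,-25,45],[0,0,0,0,0,-35,45],[0,0,0,0,0,-35,45],[0,0,0,0,0,-35,45]]]'
python3 -m pendant '[[[0,0,0,-39,-2,0,45],[0,0,0,-39,-2,0,45],[0,0,0,-39,-2,0,45],[0,0,0,-39,-2,0,45],[0,0,0,-39,-2,0,45],[0,0,0,-39,-2,0,45],[0,0,0,-39,-2,0,45],[0,0,0,-39,-2,0,45]]]'
python3 -m pendant '[[[0,0,0,-39,-2,0,45],[0,0,0,-39,-2,0,45],[0,0,0,-39,-2,0,45],[0,0,0,0,0,0,45],[0,0,0,0,0,0,45]]]'
python3 - <<'E'
from bench import *
import cv2,numpy as np
b=camera("top")[:,:,::-1]; cv2.imwrite("pics/top4.png",b)
a=camera("scene")[:,:,::-1]; cv2.imwrite("pics/scene4.png",a)
g=lambda i:cv2.resize(i,None,fx=3.2,fy=3.2,interpolation=cv2.INTER_CUBIC)
cv2.imwrite("pics/c4.png",np.vstack([g(b[110:195,235:485]),g(a[165:265,190:440])]))
E
```

```text
time: 11.93
tool_pos: [561.4, 137.0, 235.0]
orientation: [180.0, 0.0, -68.8]
contact_force: [1.1, 0.8, -0.1]
gripper_width: 0.531
gripper_force: 0.0
time: 12.6
tool_pos: [463.0, 435.6, 233.8]
orientation: [-180.0, 0.0, -68.8]
contact_force: [0.8, -0.8, -0.0]
gripper_width: 0.523
gripper_force: 0.0
time: 13.02
tool_pos: [426.0, 547.0, 232.4]
orientation: [180.0, -0.0, -68.6]
contact_force: [0.1, -0.2, -0.1]
gripper_width: 0.527
gripper_force: 0.0
```

View pics/c4.png

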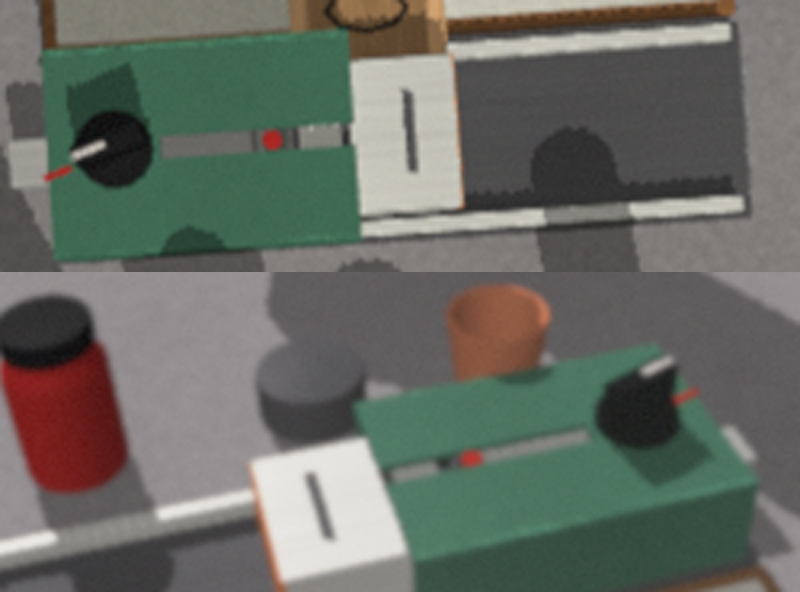

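The pointer, (105,146)→(75,158), is parallel to and in line with the red mark, allowing for parallax. The pin is sunk in its notch, and the weight, pot and flask haven't moved. I'm handing in.

```bash
python3 -c "
from bench import *
print(hand_in())"
```

```text
the job is handed in; nothing more can be done
None
```

I pushed the carriage home until the pin dropped into its notch, turned the clamp knob so its pointer stands at the red mark to within what the images can show, left the weight, pot and flask alone, and handed the job in at about 13 s; no verdict came back.

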